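Clear the dish clamp and hold it open for the next Petri dish

ROBOT

A 7-joint arm with a two-finger parallel gripper is mounted at the origin on the work surface. World frame = base frame: x ahead of the robot, y to its left, z up, the work surface at z = 0. Lengths are in mm, angles in rad, forces in N, time in s.
With the tool pointing down it reaches from about 400 to 925 mm from the base axis. Payload 4.1 kg.
Tool frame: the origin (TCP) lies midway between the tips of the shut fingers; the grasp point (between the pads) lies 19 mm behind it; z points along the fingers, y is the line along which they close (so a half turn about z gives the same grasp; the last joint's range is limited). The gripper opens to 85 mm and grips with 20 to 120 N. Pads are 22 mm wide; open, the fingers measure 114 mm over their backs; the gripper's body (76 mm by 85 mm) begins 54 mm behind the grasp point. The pads swing forward as they close: fully open they stand 13 mm farther back than shut.
Start: joints at [-1.371, 0.398, 0.045, 1.537, -0.019, 1.207, -0.051], TCP at [191.322, 621.243, 204.247] pointing down, gripper open.
Joint ranges: [-2.82, 2.82], [-0.49, 2.23], [-1.37, 1.46], [0, 2.46], [-1.36, 4.5], [0.23, 2], [-2.94, 2.94]. Speed limits (rad/s): [2.57, 2.57, 3.14, 3.14, 3.14, 3.14, 3.14].

INTERFACE

Orientations are given as a 3x3 rotation matrix whose columns are the frame's x, y, z axes.
In Python, from station import env gives the robot as it stands.
- The arm moves only by the shell command python3 inch.py [FORCE], which reads ROWS from standard input. ROWS is a JSON object whose key "moves" holds a list of rows, 1 to 12 of them, each of 7 numbers: the finger opening in mm, then dx, dy, dz in mm, then a rotation vector rx, ry, rz in rad; each row is the pose to reach, as a shift and turn from the pose commanded when the command began, along the tool's axes at that moment; what a row does not reach only later rows make up. A row lasts 1/10 s, in which the tool goes at most 50 mm and 0.15 rad, less where a joint would pass 70% of its speed; a pose out of reach is approached as far as the arm can. The fingers move at their own pace and stop on an object; FORCE is the grip in N (left out, the last holds). Time passes only in rows, so rows that do not move let the fingers close. It prints the time, the measured TCP pose, the force, the opening and the grip force at its end. Input that does not fit is refused with a message, and nothing moves.
- env.get_obs(): the state, without advancing time (a new reading comes with each control period).
- env.snapshot(name): name is "side" or "top"; returns the picture (480x640x3 uint8, blue, green, red); there is no depth.
- env.camera_model(name): a dict with "mtx" (3x3 intrinsics, pixels), "position" and "orientation" of the camera in the world. Camera axes: x right, y down, z forward; pixel columns grow to the right and rows downward; lengths in mm; the calibration is good to about 2 mm. A picture is of the moment at which its call begins. camera_model takes no time and is no camera call.
- env.hand_in(): hands the job in; it is judged then, once.
The state is a dict: "time": time; "qpos": joint angles; "qvel": joint speeds; "tau": joint torques, N m; "tool_pos": TCP position; "orientation": TCP orientation; "contact_force": force on the tool from outside, world axes, zero at the start; "ft_torque": the same for the moment, N m; "gripper_width": finger opening in mm; "grasp_force": force on a finger pad.
Only numpy, scipy, OpenCV 4.12 (cv2) and the standard library are available. Lean on these libraries where they do the work, as an engineer would, in place of code of your own. Each camera call takes 0.05 s, during which the arm holds its last target. There are 200 camera calls.

TASK

Get the dish clamp ready for the next Petri dish: nest the two empty sample cups, the one standing in the clamp and the one standing on the bare desk, into the cup in the steel tray, so that the three make one upright stack in the tray, and let go of them. Then pull the clamp's spring-loaded jaw out by its pull plate until its pointers stand at the long line on the base, and finish while still holding it there, since the springs would draw it shut. Leave the covered dish, the bottle, the pen mug and the marker pen where they are.

Things in the scene. Friction and masses are not known exactly. Their poses are not given: they have to be found in the camera images.
- clamp: Dish clamp, fixed to the desk: cream base 120 mm wide (y), x from -85 to +105 mm, top 16 mm high; steel fixed jaw at the +x end, cream bearing block (x -85 to -65 mm, top 41 mm high) at the -x end, between them the sliding jaw on two sprung rods. Rubber posts on the jaws end 50 mm high. Origin: on the desk, z up; the jaw opens along -x, towards the robot within 17 degrees.
- jaw (a joint): Travel of the sliding jaw, m: 0 = drawn shut by its springs (as at the start), growing as it is pulled out along the clamp's -x; 0.038 at the long line, a stop at 0.050. The springs always pull it shut, with about 3 N at 0 and 7 N at the line.
- pull_plate (a point): Middle of the pull plate, 50 mm above the desk: an upright aluminium plate on the outer ends of the jaw's rods, 10 mm thick (clamp x), 80 mm wide (clamp y), from 18 to 64 mm above the desk; at the start at clamp x -128 mm, 38 mm clear of the bearing block. Rods of 8 mm meet it 28 mm either side of the middle, 28 mm above the desk. It moves with the jaw.
- pointer (a point): Centre line of the sliding jaw, on the clamp's middle line, 16 mm above the desk: the two small dark pointers at the jaw's ends lie on this line. Axes as the clamp's; moves with the jaw.
- long_line (a point): Middle between the two long black lines on the base's top (each 15 mm long, 2 mm wide, one beside each side of the jaw's path; the other scale lines are 5 mm long). Axes as the clamp's. At the start the pointers stand 38 mm to its +x side.
- tray: Shallow stainless-steel tray, fixed, 200 mm (x) by 160 mm (y), rim 16 mm high, floor 3 mm above the desk. Origin: under its centre on the desk.
- tray_cup: White plastic cup, one of three alike: 32 mm wide at the foot, 50 mm at 44 mm height, then a straight rim band 58 mm in diameter from 46 to 62 mm (the open top); wall 2 mm, 40 g. It stands in the tray and stays as the lowest. A cup's inner floor is 19 mm above its underside, so nested cups stand 19 mm higher each, with 2 mm of play. Origin: centre of the underside, z to the mouth.
- clamp_cup: White plastic cup, one of three alike: 32 mm wide at the foot, 50 mm at 44 mm height, then a straight rim band 58 mm in diameter from 46 to 62 mm (the open top); wall 2 mm, 40 g. It stands loose on the clamp's base (16 mm above the desk), clear of both jaws' posts, with room for fingers on its clamp +y and -y sides. Origin: centre of the underside, z to the mouth.
- desk_cup: White plastic cup, one of three alike: 32 mm wide at the foot, 50 mm at 44 mm height, then a straight rim band 58 mm in diameter from 46 to 62 mm (the open top); wall 2 mm, 40 g. It stands on the bare desk between clamp and tray. Origin: centre of the underside, z to the mouth.
- dish: Bystander: covered glass Petri dish, 90 mm in diameter, 16 mm high, with a round paper on it, lying on the desk beyond the work. Origin: centre of the underside.
- bottle: Bystander: orange plastic bottle with black cap, 72 mm in diameter, 170 mm high. Origin: centre of the underside.
- pen_mug: Bystander: copper mug with pens, 80 mm in diameter, pens reaching about 150 mm high. Origin: centre of the underside.
- marker: Bystander: white and red marker pen, 130 mm long, 15 mm thick, lying on the desk close to the robot. Origin: its middle, on the desk.

How it is judged (in metres and radians):
On the way, in this order (a step that is already met when the one before it is completed fails the run):
1. both loose cups are nested upright in the cup in the tray, and let go (horizontal distance between each of clamp_cup, desk_cup and tray_cup below 0.006 m and angle between each of clamp_cup, desk_cup, tray_cup's own z axis and vertical below 0.1 rad and linear speed of each of clamp_cup, desk_cup, tray_cup below 0.02 m/s and z of tray_cup in the frame of tray below 0.009 m and x of tray_cup in the frame of tray between -0.08 and 0.08 m and y of tray_cup in the frame of tray between -0.06 and 0.06 m and ((z of clamp_cup in the frame of tray_cup between 0.013 and 0.025 m and z of desk_cup in the frame of tray_cup between 0.031 and 0.045 m) or (z of desk_cup in the frame of tray_cup between 0.013 and 0.025 m and z of clamp_cup in the frame of tray_cup between 0.031 and 0.045 m)) and contact force between each of the arm, the fingers and clamp_cup below 0.3 N and contact force between each of the arm, the fingers and desk_cup below 0.3 N and contact force between each of the arm, the fingers and tray_cup below 0.3 N), for 0.3 s.
2. the jaw is pulled out to the long line by the gripper and kept there (x of pointer in the frame of long_line between -0.004 and 0.004 m and contact force between the fingers and jaw above 2.5 N and velocity of joint jaw between -0.01 and 0.01 m/s and contact force between jaw and dish below 0.3 N and contact force between jaw and bottle below 0.3 N and contact force between jaw and pen_mug below 0.3 N and contact force between jaw and marker below 0.3 N and contact force between jaw and clamp_cup below 0.3 N and contact force between jaw and desk_cup below 0.3 N and contact force between jaw and tray_cup below 0.3 N), for 0.5 s.
At the end, for the whole second after the job is handed in: Three cups nested in one upright stack in the tray (axes within 6 mm, tilt under 0.1 rad, 19 mm pitch within 6 mm), at rest, untouched; the jaw's pointers within 4 mm of the long line, the jaw still, held against its springs by the gripper alone (over 2.5 N) (all of step 1 and all of step 2); the arm keeps its last pose, push and grip.
It fails at once if the covered Petri dish is moved more than 15 mm (distance of dish from where it was at the start of the episode above 0.015 m).
It fails at once if the bottle is moved more than 15 mm (distance of bottle from where it was at the start of the episode above 0.015 m).
It fails at once if the pen mug is moved more than 15 mm (distance of pen_mug from where it was at the start of the episode above 0.015 m).
It fails at once if the marker pen is moved more than 15 mm (distance of marker from where it was at the start of the episode above 0.015 m).
It also fails if it takes over 69 s, if anything falls off the work surface, if the arm or the gripper's body presses on something with over 40 N, if the wrist force passes 120 N, or if a joint passes its speed limit or range.

## Working session

There is one attempt and no reset: what is moved stays moved. The work goes in short steps, Python scripts to look and compute and a shell command to move; the robot and the scene stay as the last step left them, time stands still between calls to the robot, and variables do not carry over. Pictures are saved under pics/ and viewed, at most 10 in all, crops included, and the job is handed in when it is done.

```bash
ls; mkdir -p pics
cat > h.py <<'E'
from station import env
import numpy as np, cv2
E
python3 - <<'E'
from h import *
o=env.get_obs(); print(o['time'],o['tool_pos'],np.round(o['orientation'],3).tolist(),o['gripper_width'])
for n in('side','top'):
    cv2.imwrite(f'pics/{n}0.png',env.snapshot(n)); c=env.camera_model(n); print(n,c['mtx'],c['position'],c['orientation'])
E
```

```text
inch.py
pics
station.py
0.0 [191.12013302 620.57017837 203.19553601] [[-0.956, 0.294, -0.0], [0.294, 0.956, -0.002], [-0.0, -0.002, -1.0]] 85.41303790192491
side [[462.6625824    0.         320.98764461]
 [  0.         462.6625824  236.34750375]
 [  0.           0.           1.        ]] [  59.97324039 -882.01175873  738.89745695] [[ 0.85099554 -0.29904324  0.43171719]
 [-0.52486947 -0.45635185  0.71850889]
 [-0.01785029 -0.83804304 -0.54531205]]
top [[508.32406166   0.         330.1802813 ]
 [  0.         508.32406166 236.10809687]
 [  0.           0.           1.        ]] [ 448.93891236    3.26232654 1183.41888575] [[ 0.00593692 -0.9889367   0.1482193 ]
 [-0.99995106 -0.00704427 -0.00694713]
 [ 0.00791437 -0.1481708  -0.98893012]]
```

View pics/side0.png

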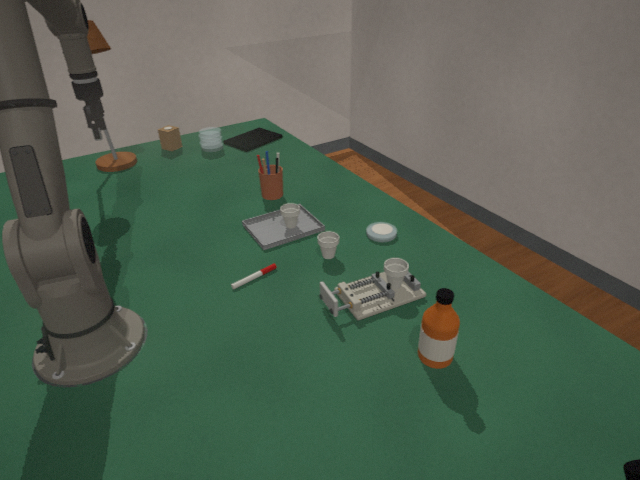

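View pics/top0.png

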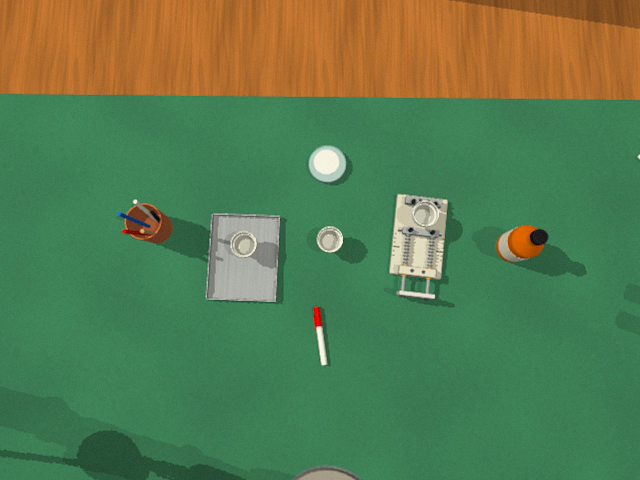

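The side view shows the tray cup at about (290,215), the desk cup at (328,245), the clamp cup at (396,272) and the pull plate at (330,298). In the top view they are at (243,244), (330,239), (425,214) and (416,294). The marker lies at (320,335). I'll enlarge the crops to measure these more closely.

Run:
```python
from h import *
t=cv2.imread('pics/top0.png');s=cv2.imread('pics/side0.png')
cv2.imwrite('pics/tc.png',cv2.resize(t[190:305,200:460],None,fx=3,fy=3,interpolation=cv2.INTER_CUBIC))
cv2.imwrite('pics/sc.png',cv2.resize(s[195:320,235:435],None,fx=4,fy=4,interpolation=cv2.INTER_CUBIC))
```

```text
(no output)
```

View pics/tc.png

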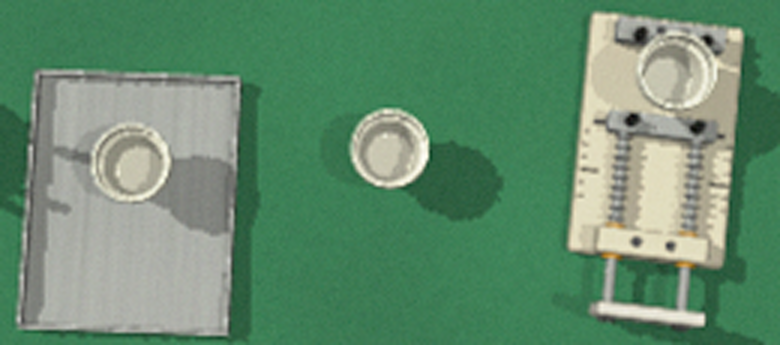

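View pics/sc.png

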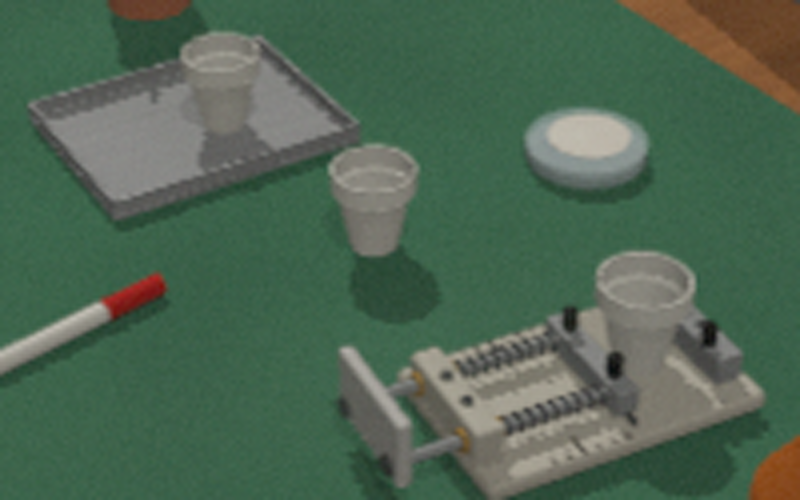

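The crops show the following, in crop pixels:
- **Top crop:** rim centres at (131,162), (390,148) and (678,70). Base corners at (593,12), (743,28), (570,250) and (722,268). Plate top from (592,307) to (704,318).
- **Side crop:** rim tops at (220,34), (375,145) and (645,252), with widths 79, 88 and 98. Plate top from (347,349) to (405,418).

Next I'll refine these with masks and triangulate.

```bash
cat >> h.py <<'E'
C={n:env.camera_model(n) for n in('top','side')}
def ray(n,p):
    c=C[n];d=np.array(c['orientation'])@np.linalg.inv(c['mtx'])@np.array([p[0],p[1],1.]);return np.array(c['position']),d/np.linalg.norm(d)
def plane(n,p,z): o,d=ray(n,p);return o+d*(z-o[2])/d[2]
def tri(a,b):
    o1,d1=ray('top',a);o2,d2=ray('side',b)
    t=np.linalg.lstsq(np.stack([d1,-d2],1),o2-o1,rcond=None)[0];P,Q=o1+t[0]*d1,o2+t[1]*d2
    return (P+Q)/2,np.linalg.norm(P-Q)
tc=lambda x,y:((x+.5)/3-.5+200,(y+.5)/3-.5+190)
sc=lambda x,y:((x+.5)/4-.5+235,(y+.5)/4-.5+195)
E
python3 - <<'E'
from h import *
np.set_printoptions(precision=1,suppress=True)
t=cv2.imread('pics/tc.png');g=cv2.cvtColor(t,cv2.COLOR_BGR2GRAY)
print('hough',cv2.HoughCircles(g,cv2.HOUGH_GRADIENT_ALT,1.5,60,param1=200,param2=.6,minRadius=32,maxRadius=45))
hsv=cv2.cvtColor(t,cv2.COLOR_BGR2HSV);
m=cv2.inRange(hsv,(0,0,120),(60,90,255))  # not green
cs,_=cv2.findContours(m,cv2.RETR_EXTERNAL,cv2.CHAIN_APPROX_NONE)
for c in cs:
    if cv2.contourArea(c)>1500: print(cv2.minAreaRect(c),cv2.minEnclosingCircle(c))
S=[];
for n,a,(x,top,w) in[('tray',(131,162),(220,34,79)),('desk',(390,148),(374.5,145,88)),('clamp',(678,70),(645,252,98))]:
    o,d=ray('side',sc(x,top+20));h=w*abs(d[2]); P,e=tri(tc(*a),sc(x,top+h/2)); print(n,P,e,'plane top',plane('top',tc(*a),P[2]))
for z,p in[(16,(593,12)),(16,(743,28)),(16,(570,250)),(16,(722,268)),(64,(592,307)),(64,(704,318)),(64,(648,312.5))]: print(p,plane('top',tc(*p),z))
for z,p in [(64,(347,349)),(64,(405,418)),(64,(376,383.5))]:print('side',plane('side',sc(*p),z))
print('plate tri',tri(tc(648,312.5),sc(376,383.5)))
P=[plane('top',tc(*p),16)[:2] for p in[(593,12),(743,28),(570,250),(722,268)]]
for a,b in((0,2),(1,3)): v=P[a]-P[b];print('len',np.hypot(*v),np.arctan2(v[1],v[0]))
v=P[0]-P[1];print(np.hypot(*v),np.arctan2(-v[0],v[1])); print('mid',np.mean(P,0))
E
```

```text
hough [[[130.5 163.5  38.4]
  [390.  148.5  38.7]
  [672.   75.   38.4]
  [465.  184.5  36. ]]]
((649.829833984375, 291.6827697753906), (116.72360229492188, 58.204490661621094), 6.775656223297119) ((648.3882446289062, 301.79608154296875), 60.25861740112305)
((389.0, 148.0), (80.0, 78.0), 90.0) ((389.48138427734375, 148.06065368652344), 40.45224380493164)
((128.632568359375, 202.20416259765625), (211.31979370117188, 262.29705810546875), 2.886418581008911) ((129.0, 202.5), 166.2266082763672)
((656.2086791992188, 138.77886962890625), (158.61077880859375, 244.41192626953125), 5.648247718811035) ((657.0, 139.0), 142.22528076171875)
tray [597.7 188.2  64.5] 1.392230638506675 plane top [598.3 187.9  64.5]
desk [610.4  -3.5  62.4] 0.019928273581321924 plane top [610.4  -3.5  62.4]
clamp [ 667.3 -215.5   78.5] 1.1577825662862093 plane top [ 667.8 -215.8   78.5]
(593, 12) [ 726.1 -162.4   16. ]
(743, 28) [ 714.1 -280.    16. ]
(570, 250) [ 539.1 -142.2   16. ]
(722, 268) [ 526.1 -258.6   16. ]
(592, 307) [ 493.8 -151.9   64. ]
(704, 318) [ 486.3 -233.7   64. ]
(648, 312.5) [ 490.1 -192.8   64. ]
side [ 493.2 -158.3   64. ]
side [ 488.2 -227.5   64. ]
side [ 490.6 -193.8   64. ]
plate tri (array([ 490.5, -193.1,   63.5]), np.float64(0.9389753486744948))
len 188.04799665601243 -0.10762479630940168
len 189.27367912470663 -0.1134319437450129
118.17353241949105 -0.10111904649832192
mid [ 626.3 -210.8]
```

Rim heights come out at 64.5, 62.4 and 78.5, against the expected 65, 62 and 78. The plate top is at 63.5 against 64, the base at 189 x 118, and the yaw at about -0.107 rad. These all agree, so I'll act on them.

```bash
cat >> h.py <<'E'
def go(x,y,z,ang):
    "print shift and turn in tool axes to a world TCP pose, tool down, tool y at angle ang"
    from scipy.spatial.transform import Rotation as R
    o=env.get_obs();M=np.array(o['orientation']);c,s=np.cos(ang),np.sin(ang)
    T=np.array([[-s,c,0],[c,s,0],[0,0,-1.]]); T[:,0]=np.cross(T[:,1],T[:,2])
    d=M.T@(np.array([x,y,z])-o['tool_pos']);r=R.from_matrix(M.T@T).as_rotvec()
    print(o['time'],np.round(o['tool_pos'],1),'shift',np.round(d,1),'turn',np.round(r,3),'w',round(o['gripper_width'],1))
E
python3 -c "
from h import *
go(667.5,-215.7,190,1.464)"
echo '{"moves":[[85, -350, -330, 7, 0, 0, -0.1], [85, -350, -330, 7, 0, 0, -0.1], [85, -350, -330, 7, 0, 0, -0.1], [85, -350, -330, 7, 0, 0, -0.1], [85, -701, -659, 14, 0, 0, -0.192], [85, -701, -659, 14, 0, 0, -0.192], [85, -701, -659, 14, 0, 0, -0.192], [85, -701, -659, 14, 0, 0, -0.192], [85, -701, -659, 14, 0, 0, -0.192], [85, -701, -659, 14, 0, 0, -0.192], [85, -701, -659, 14, 0, 0, -0.192], [85, -701, -659, 14, 0, 0, -0.192]]}' | python3 inch.py 30; python3 -c "
from h import *
go(667.5,-215.7,190,1.464)"
```

```text
time: 1.3
tool_pos: [488.4, 98.0, 195.4]
orientation: [[-0.994, 0.106, -0.0], [0.106, 0.994, 0.0], [0.0, 0.0, -1.0]]
contact_force: [1.6, 1.5, 0.2]
gripper_width: 84.6
grasp_force: 0.0
1.3 [488.4  98.  195.4] shift [-211.4 -292.9    5.2] turn [ 0. -0.  0.] w 84.6
```

```bash
echo '{"moves":[[85, -206, -282, 5, 0, 0, 0], [85, -206, -282, 5, 0, 0, 0], [85, -206, -282, 5, 0, 0, 0], [85, -206, -282, 5, 0, 0, 0], [85, -206, -282, 5, 0, 0, 0], [85, -206, -282, 5, 0, 0, 0], [85, -206, -282, 5, 0, 0, 0], [85, -206, -282, 5, 0, 0, 0], [85, -206, -282, 5, 0, 0, 0], [85, -206, -282, 5, 0, 0, 0], [85, -206, -282, 5, 0, 0, 0]]}' | python3 inch.py >/dev/null; python3 -c "
from h import *
go(667.5,-215.7,100,1.464)"
```

```text
2.4 [ 662.8 -200.2  190.5] shift [ -6.3 -15.   90.4] turn [ 0.002 -0.     0.003] w 84.9
```

```bash
echo '{"moves":[[85, -6.3, -15, 0, 0, 0, 0], [85, -6.3, -15, 0, 0, 0, 0], [85, -6.3, -15, 40, 0, 0, 0], [85, -6.3, -15, 80, 0, 0, 0], [85, -6.3, -15, 80, 0, 0, 0], [85, -6.3, -15, 80, 0, 0, 0]]}' | python3 inch.py >/dev/null; python3 -c "
from h import *
go(667.5,-215.7,60,1.464)
cv2.imwrite('pics/s1.png',cv2.resize(env.snapshot('side')[200:320,320:480],None,fx=5,fy=5,interpolation=cv2.INTER_CUBIC))"
```

```text
3.0 [ 667.4 -218.3  110.7] shift [ 0.1  2.6 50.7] turn [-0.    -0.001 -0.   ] w 85.2
```

View pics/s1.png

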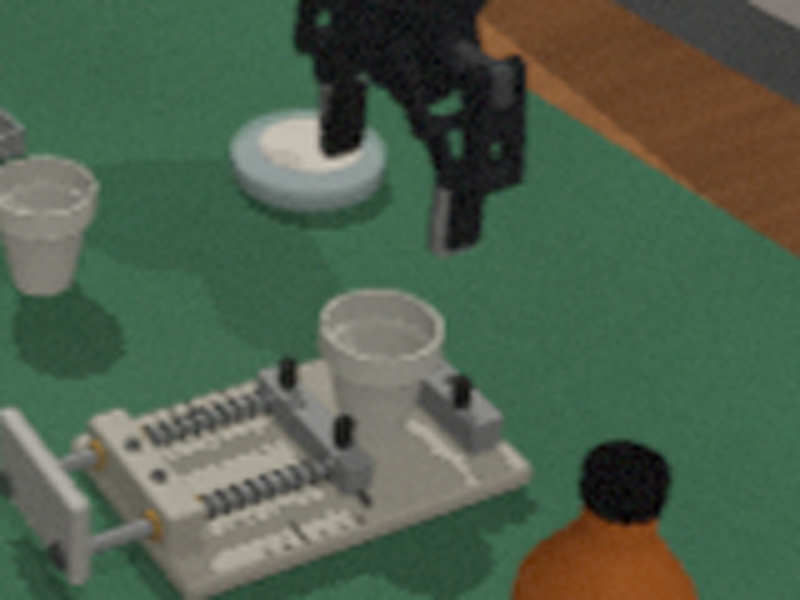

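The fingers straddle the clamp cup on its clamp ±y sides, with tips at about (342,150) and (455,248) and the cup rim at (382,330). Now descend and grip.

```bash
echo '{"moves":[[85, 0, 2.6, 25, 0, 0, 0], [85, 0, 2.6, 50, 0, 0, 0], [85, 0, 2.6, 50, 0, 0, 0], [85, 0, 2.6, 50, 0, 0, 0], [45, 0, 2.6, 50, 0, 0, 0], [45, 0, 2.6, 50, 0, 0, 0], [45, 0, 2.6, 50, 0, 0, 0], [45, 0, 2.6, 50, 0, 0, 0], [45, 0, 2.6, 50, 0, 0, 0], [45, 0, 2.6, 50, 0, 0, 0], [45, 0, 2.6, 50, 0, 0, 0]]}' | python3 inch.py 25; python3 -c "
from h import *
go(667.5,-215.7,200,1.464)"
```

```text
time: 4.15
tool_pos: [667.7, -215.5, 60.4]
orientation: [[-0.994, 0.107, -0.0], [0.107, 0.994, 0.0], [0.0, 0.0, -1.0]]
contact_force: [1.2, -0.1, -0.2]
gripper_width: 44.9
grasp_force: 0.0
4.15 [ 667.7 -215.5   60.4] shift [   0.2   -0.2 -139.6] turn [ 0. -0.  0.] w 44.9
```

```bash
python3 -c "
from h import *
a=cv2.resize(env.snapshot('side')[220:320,340:460],None,fx=4,fy=4,interpolation=cv2.INTER_CUBIC)
b=cv2.resize(env.snapshot('top')[170:270,380:460],None,fx=4,fy=4,interpolation=cv2.INTER_CUBIC)
cv2.imwrite('pics/s2.png',np.hstack([a,b]))"
```

```text
(no output)
```

View pics/s2.png

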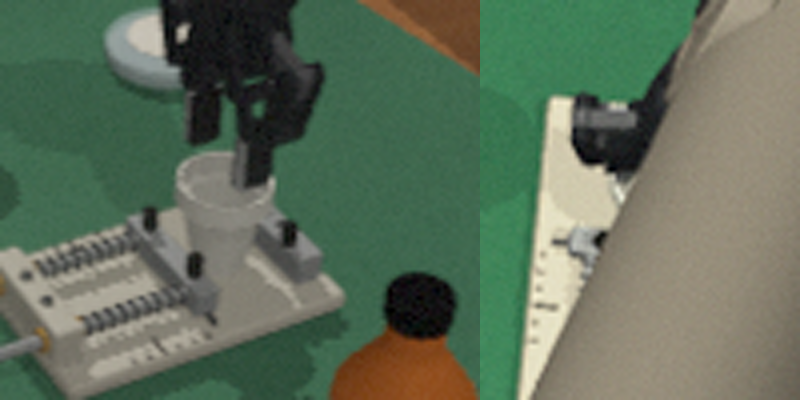

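The fingers seem to have closed above the cup, with tips at crop (203,140) and (252,185) and the rim centre at (225,182). I'll check the heights of the rim and the tips.

```bash
python3 -c "
from h import *
def pr(n,P):
    c=C[n];q=c['mtx']@(np.array(c['orientation']).T@(np.array(P,float)-c['position']));return q[:2]/q[2]
for z in(60,70,78,85,95,105): 
    u=pr('side',(667.5,-215.7,z)); print(z,(u-[340,220])*4, [((pr('side',(667.5+k*22*.107,-215.7+k*22*.994,z))-[340,220])*4).round() for k in(1,-1)])
"
```

```text
60 [222.71211817 203.94363207] [array([203., 184.]), array([243., 224.])]
70 [223.88669741 190.60139127] [array([204., 171.]), array([245., 211.])]
78 [224.83473483 179.83247662] [array([205., 160.]), array([246., 200.])]
85 [225.67044948 170.33945502] [array([205., 151.]), array([247., 190.])]
95 [226.87446128 156.66288484] [array([206., 137.]), array([248., 176.])]
105 [228.09055665 142.84905542] [array([208., 124.]), array([249., 163.])]
```

The side view puts the fingertips at z of about 88–90, roughly 28 mm above the reported TCP. They closed over the rim without touching anything. I'll open and go lower, and the opening at contact will show where it grips: 58 means the rim band, less means the taper.

```bash
echo '{"moves":[[85, 0, 0, -35, 0, 0, 0], [85, 0, 0, -35, 0, 0, 0], [85, 0, 0, -35, 0, 0, 0], [85, 0, 0, -35, 0, 0, 0], [85, 0, 0, 0, 0, 0, 0], [85, 0, 0, 27, 0, 0, 0], [85, 0, 0, 27, 0, 0, 0], [85, 0, 0, 27, 0, 0, 0], [52, 0, 0, 27, 0, 0, 0], [52, 0, 0, 27, 0, 0, 0], [52, 0, 0, 27, 0, 0, 0], [52, 0, 0, 27, 0, 0, 0]]}' | python3 inch.py 25; python3 -c "
from h import *
go(667.5,-215.7,200,1.464)
o=env.get_obs();print(o['contact_force'],o['grasp_force'])"
```

```text
time: 5.45
tool_pos: [669.2, -216.0, 35.4]
orientation: [[-0.994, 0.106, 0.003], [0.106, 0.994, -0.001], [-0.003, -0.0, -1.0]]
contact_force: [-0.3, 0.7, 5.8]
gripper_width: 55.6
grasp_force: 27.2
5.45 [ 669.2 -216.    35.4] shift [   1.1    0.  -164.6] turn [-0.     0.003  0.   ] w 55.6
[-0.33473446  0.74039579  5.7725184 ] 27.226691907271743
```

```bash
python3 -c "
from h import *
cv2.imwrite('pics/s3.png',cv2.resize(env.snapshot('side')[220:310,340:460],None,fx=6,fy=6,interpolation=cv2.INTER_CUBIC))"
```

```text
(no output)
```

View pics/s3.png

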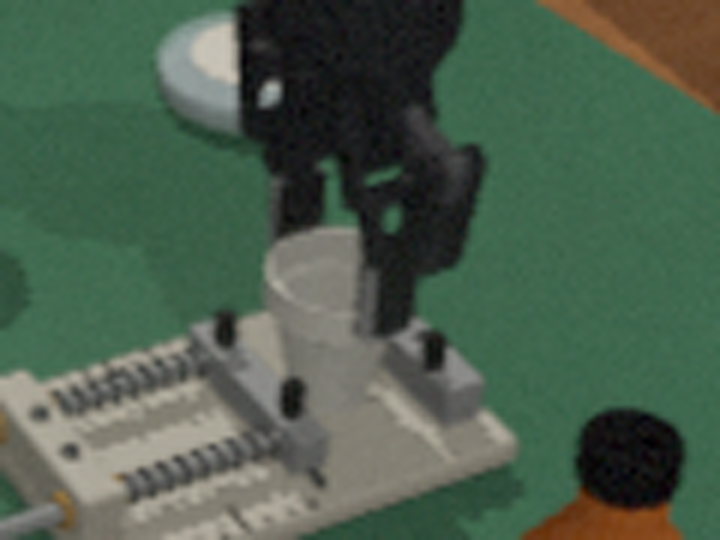

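The near tip is at crop (378,330), level with the lower part of the rim band at z of about 66, so the cup is held by the band. Lift it.

```bash
echo '{"moves":[[50, 0, 0, -20, 0, 0, 0], [50, 0, 0, -60, 0, 0, 0], [50, 0, 0, -105, 0, 0, 0], [50, 0, 0, -105, 0, 0, 0], [50, 0, 0, -105, 0, 0, 0], [50, 0, 0, -105, 0, 0, 0]]}' | python3 inch.py 25; python3 -c "
from h import *
go(598,188,140,1.464)
cv2.imwrite('pics/s4.png',cv2.resize(env.snapshot('side')[160:310,280:460],None,fx=4,fy=4,interpolation=cv2.INTER_CUBIC))"
```

```text
time: 6.1
tool_pos: [666.7, -214.9, 137.0]
orientation: [[-0.994, 0.106, -0.002], [0.106, 0.994, 0.001], [0.003, 0.001, -1.0]]
contact_force: [-0.4, 0.0, -0.9]
gripper_width: 55.9
grasp_force: 26.8
6.1 [ 666.7 -214.9  137. ] shift [111.2 393.3  -2.3] turn [ 0.001 -0.003  0.   ] w 55.9
```

View pics/s4.png

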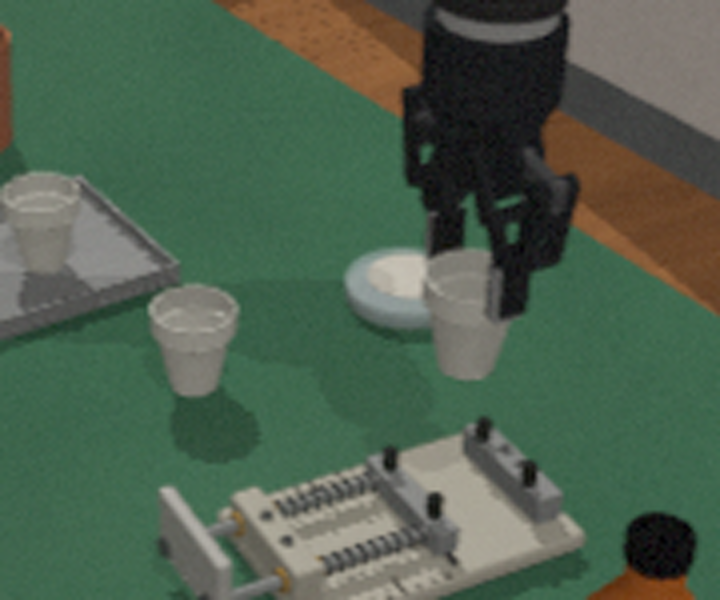

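The cup hangs upright: rim centre at (465,275), foot at (466,370). The desk cup and the clamp are undisturbed. Now carry it over the tray cup.

```bash
echo '{"moves":[[50, 40, 141, -2, 0, 0, 0], [50, 80, 283, -2, 0, 0, 0], [50, 80, 283, -2, 0, 0, 0], [50, 80, 283, -2, 0, 0, 0], [50, 80, 283, -2, 0, 0, 0], [50, 80, 283, -2, 0, 0, 0], [50, 111, 393, -2, 0, 0, 0], [50, 111, 393, -2, 0, 0, 0], [50, 111, 393, -2, 0, 0, 0], [50, 111, 393, -2, 0, 0, 0], [50, 111, 393, -2, 0, 0, 0], [50, 111, 393, -2, 0, 0, 0]]}' | python3 inch.py 25 >/dev/null; python3 -c "
from h import *
go(598,188,80,1.464);print(env.get_obs()['contact_force'])"
```

```text
7.35 [599.6 183.7 140.1] shift [ 2.1  4.2 60.1] turn [-0.002 -0.    -0.004] w 55.9
[ 0.09167151 -0.6704427  -0.26399374]
```

```bash
echo '{"moves":[[50, 0, 0, 0, 0, 0, 0], [50, 0, 0, 0, 0, 0, 0], [50, 0, 0, 0, 0, 0, 0]]}' | python3 inch.py 25 >/dev/null; python3 -c "
from h import *
go(598,188,85,1.464)
a=cv2.resize(env.snapshot('side')[140:240,240:340],None,fx=4,fy=4,interpolation=cv2.INTER_CUBIC)
b=cv2.resize(env.snapshot('top')[200:300,200:300],None,fx=4,fy=4,interpolation=cv2.INTER_CUBIC)
cv2.imwrite('pics/s5.png',np.hstack([a,b]))"
```

```text
7.65 [599.5 186.1 140.6] shift [ 1.7  1.7 55.6] turn [ 0.     0.    -0.001] w 55.9
```

View pics/s5.png

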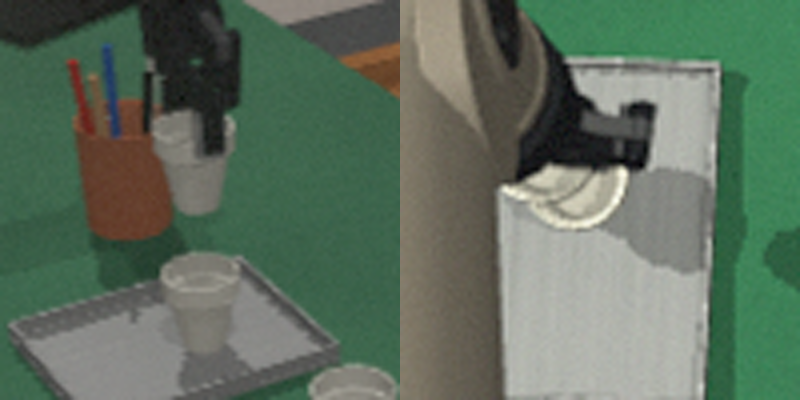

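The held cup in side view has its rim spanning x 152–237 and its foot centre near (197,205). The tray cup rim spans x 160–241. I'll check the lateral alignment by projection.

```bash
cat >> h.py <<'E'
def pr(n,P):
    c=C[n];q=c['mtx']@(np.array(c['orientation']).T@(np.array(P,float)-c['position']));return q[:2]/q[2]
E
python3 -c "
from h import *
for P in[(598,188,65),(598,188,3),(599.5,186.1,120),(599.5,186.1,182)]: print(P,(pr('side',P)-[240,140])*4, (pr('top',P)-[200,200])*4+[400,0])
print(pr('side',(608,188,120))*4-pr('side',(598,188,120))*4,pr('side',(598,198,120))*4-pr('side',(598,188,120))*4)
"
```

```text
(598, 188, 65) [199.91036146 271.20611412] [573.01995139 175.11402835]
(598, 188, 3) [204.36126442 342.52605495] [590.12293207 189.25170701]
(599.5, 186.1, 120) [198.85028095 205.40497554] [559.90928303 158.4293481 ]
(599.5, 186.1, 182) [194.03628634 127.00137483] [539.02198593 140.80899963]
[12.13965291 -3.5409523 ] [-6.53348273 -5.31207207]
```

The predicted and observed axes agree within about 1 mm. Now lower it.

```bash
echo '{"moves":[[50, 1.7, 1.7, 20, 0, 0, 0], [50, 1.7, 1.7, 50, 0, 0, 0], [50, 1.7, 1.7, 70, 0, 0, 0], [50, 1.7, 1.7, 80, 0, 0, 0], [50, 1.7, 1.7, 80, 0, 0, 0], [50, 1.7, 1.7, 80, 0, 0, 0], [50, 1.7, 1.7, 84, 0, 0, 0], [50, 1.7, 1.7, 88, 0, 0, 0], [50, 1.7, 1.7, 88, 0, 0, 0], [50, 1.7, 1.7, 88, 0, 0, 0]]}' | python3 inch.py 25 ; python3 -c "
from h import *
go(598,188,42,1.464)"
```

```text
time: 8.75
tool_pos: [597.8, 189.0, 52.6]
orientation: [[-0.994, 0.107, 0.0], [0.107, 0.994, 0.0], [-0.0, 0.0, -1.0]]
contact_force: [-0.3, 0.1, -0.2]
gripper_width: 55.7
grasp_force: 26.9
8.75 [597.8 189.   52.6] shift [-0.3 -1.  10.6] turn [0. 0. 0.] w 55.7
```

```bash
echo '{"moves":[[50, 0, -1, 3, 0, 0, 0], [50, 0, -1, 6, 0, 0, 0], [50, 0, -1, 6, 0, 0, 0], [50, 0, -1, 6, 0, 0, 0]]}' | python3 inch.py 25; echo '{"moves":[[50, 0, 0, 2, 0, 0, 0], [50, 0, 0, 2, 0, 0, 0], [50, 0, 0, 2, 0, 0, 0]]}' | python3 inch.py 25
```

```text
time: 9.15
tool_pos: [597.6, 187.9, 46.3]
orientation: [[-0.994, 0.107, -0.0], [0.107, 0.994, 0.0], [0.0, -0.0, -1.0]]
contact_force: [-0.3, -0.3, 0.6]
gripper_width: 55.7
grasp_force: 26.9
time: 9.45
tool_pos: [597.6, 188.0, 44.4]
orientation: [[-0.994, 0.106, 0.0], [0.106, 0.994, 0.0], [-0.0, 0.0, -1.0]]
contact_force: [0.2, -0.1, -0.2]
gripper_width: 55.9
grasp_force: 26.9
```

```bash
echo '{"moves":[[50, 0, 0, 1.5, 0, 0, 0], [50, 0, 0, 1.5, 0, 0, 0], [50, 0, 0, 1.5, 0, 0, 0]]}' | python3 inch.py 25;echo '{"moves":[[50, 0, 0, 1.5, 0, 0, 0], [50, 0, 0, 1.5, 0, 0, 0], [50, 0, 0, 1.5, 0, 0, 0]]}' | python3 inch.py 25 | sed -n '2p;4,5p'
```

```text
time: 9.75
tool_pos: [597.6, 188.0, 42.9]
orientation: [[-0.994, 0.106, -0.0], [0.106, 0.994, 0.0], [0.0, 0.0, -1.0]]
contact_force: [0.4, -0.0, -0.6]
gripper_width: 55.7
grasp_force: 26.9
tool_pos: [597.6, 188.0, 41.5]
contact_force: [0.9, -0.2, 0.1]
gripper_width: 56.3
```

```bash
echo '{"moves":[[85, 0, 0, 0.5, 0, 0, 0], [85, 0, 0, 0.5, 0, 0, 0], [85, 0, 0, 0, 0, 0, 0], [85, 0, 0, 0, 0, 0, 0], [85, 0, 0, -40, 0, 0, 0], [85, 0, 0, -80, 0, 0, 0], [85, 0, 0, -110, 0, 0, 0], [85, 0, 0, -110, 0, 0, 0], [85, 0, 0, -110, 0, 0, 0]]}' | python3 inch.py 25 | sed -n '1,2p;4,5p'; python3 -c "
from h import *
go(610.4,-3.5,130,1.464)
a=cv2.resize(env.snapshot('side')[140:240,240:340],None,fx=4,fy=4,interpolation=cv2.INTER_CUBIC)
b=cv2.resize(env.snapshot('top')[200:300,200:300],None,fx=4,fy=4,interpolation=cv2.INTER_CUBIC)
cv2.imwrite('pics/s6.png',np.hstack([a,b]))"
```

```text
time: 10.95
tool_pos: [597.9, 188.1, 152.0]
contact_force: [-0.6, -0.3, -1.2]
gripper_width: 85.1
10.95 [597.9 188.1 152. ] shift [ -32.9 -189.1   21.9] turn [0.001 0.001 0.   ] w 85.1
```

View pics/s6.png

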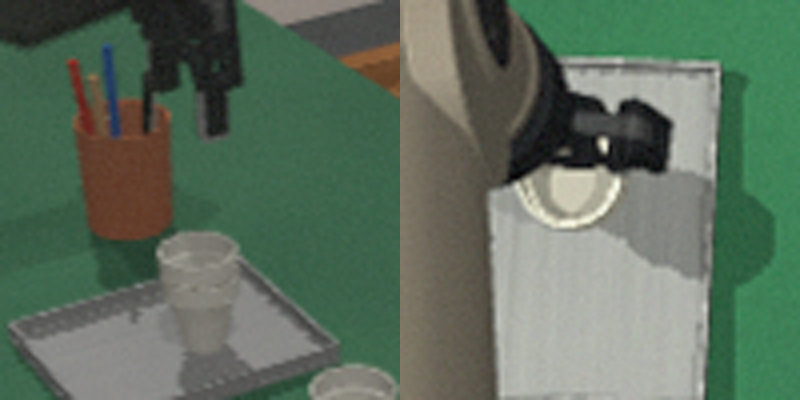

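The first cup is nested: the stack is upright, with its rim at (198,250) and the joint line at (200,285). Now the desk cup.

```bash
echo '{"moves":[[85, -33, -189, 12, 0, 0, 0], [85, -33, -189, 12, 0, 0, 0], [85, -33, -189, 12, 0, 0, 0], [85, -33, -189, 12, 0, 0, 0], [85, -33, -189, 12, 0, 0, 0], [85, -33, -189, 12, 0, 0, 0], [85, -33, -189, 12, 0, 0, 0], [85, -33, -189, 12, 0, 0, 0], [85, -33, -189, 12, 0, 0, 0]]}' | python3 inch.py >/dev/null; python3 -c "
from h import *
go(610.4,-3.5,18,1.464)"
```

```text
11.95 [610.2  -1.7 139.2] shift [ -0.4  -1.9 121.2] turn [ 0.    -0.001  0.003] w 85.3
```

```bash
echo '{"moves":[[85, 0, -1.5, 40, 0, 0, 0], [85, 0, -1.5, 80, 0, 0, 0], [85, 0, -1.5, 110, 0, 0, 0], [85, 0, -1.5, 121, 0, 0, 0], [85, 0, -1.5, 121, 0, 0, 0], [85, 0, -1.5, 121, 0, 0, 0], [50, 0, -1.5, 121, 0, 0, 0], [50, 0, -1.5, 121, 0, 0, 0], [50, 0, -1.5, 121, 0, 0, 0], [50, 0, -1.5, 121, 0, 0, 0], [50, 0, -1.5, 121, 0, 0, 0]]}' | python3 inch.py 25 | sed -n '1,2p;4,6p'
```

```text
time: 13.05
tool_pos: [611.6, -4.9, 20.2]
contact_force: [-1.2, 0.1, 7.1]
gripper_width: 56.2
grasp_force: 26.1
```

```bash
echo '{"moves":[[50, 0, 0, -20, 0, 0, 0], [50, 0, 0, -60, 0, 0, 0], [50, 0, 0, -105, 0, 0, 0], [50, 0, 0, -130, 0, 0, 0], [50, 0, 0, -130, 0, 0, 0], [50, 0, 0, -130, 0, 0, 0]]}' | python3 inch.py 25| sed -n '1,2p;4,6p'; python3 -c "
from h import *
go(597.8,188,150,1.464)"
```

```text
time: 13.65
tool_pos: [610.1, -4.9, 148.8]
contact_force: [-0.4, -0.4, -1.3]
gripper_width: 55.7
grasp_force: 27.3
13.65 [610.1  -4.9 148.8] shift [ 32.8 190.5  -1.1] turn [0.001 0.001 0.   ] w 55.7
```

```bash
echo '{"moves":[[50, 16, 95, -1, 0, 0, 0], [50, 16, 95, -1, 0, 0, 0], [50, 16, 95, -1, 0, 0, 0], [50, 33, 190, -1, 0, 0, 0], [50, 33, 190, -1, 0, 0, 0], [50, 33, 190, -1, 0, 0, 0], [50, 33, 190, -1, 0, 0, 0], [50, 33, 190, -1, 0, 0, 0], [50, 33, 190, -1, 0, 0, 0], [50, 33, 190, -1, 0, 0, 0]]}' | python3 inch.py 25 | sed -n '4,6p'; python3 -c "
from h import *
go(597.8,188,64,1.464)
# held-cup check: white mask of cup in the side view near the predicted place
i=env.snapshot('side');P=env.get_obs()['tool_pos']
print(pr('side',P+[0,0,42-0]),pr('side',P-[0,0,20]))
h=cv2.cvtColor(i,cv2.COLOR_BGR2HSV);m=cv2.inRange(h,(0,0,120),(40,60,255))
for y in range(150,232,4):
    x=np.where(m[y,262:320])[0]; print(y,(x.min()+262,x.max()+262,len(x)) if len(x) else '-',end=' ')
"
```

```text
contact_force: [-0.1, 0.6, -0.8]
gripper_width: 56.0
grasp_force: 27.3
14.65 [597.8 185.6 149.3] shift [ 0.2  2.4 85.3] turn [-0.001 -0.    -0.003] w 56.0
[287.77628832 168.83443827] [289.00377603 188.59710668]
150 - 154 - 158 - 162 - 166 (np.int64(279), np.int64(285), 5) 170 (np.int64(277), np.int64(296), 9) 174 (np.int64(279), np.int64(286), 8) 178 (np.int64(284), np.int64(290), 7) 182 (np.int64(287), np.int64(288), 2) 186 (np.int64(286), np.int64(288), 3) 190 - 194 - 198 (np.int64(287), np.int64(292), 6) 202 (np.int64(280), np.int64(298), 14) 206 (np.int64(282), np.int64(298), 17) 210 (np.int64(281), np.int64(301), 20) 214 (np.int64(282), np.int64(306), 24) 218 (np.int64(270), np.int64(309), 24) 222 (np.int64(263), np.int64(314), 41) 226 (np.int64(262), np.int64(319), 47) 230 (np.int64(262), np.int64(310), 26)
```

```bash
echo '{"moves":[[50, 0, 1.5, 20, 0, 0, 0], [50, 0, 1.5, 45, 0, 0, 0], [50, 0, 1.5, 60, 0, 0, 0], [50, 0, 1.5, 60, 0, 0, 0], [50, 0, 1.5, 70, 0, 0, 0], [50, 0, 1.5, 80, 0, 0, 0], [50, 0, 1.5, 80, 0, 0, 0], [50, 0, 1.5, 80, 0, 0, 0]]}' | python3 inch.py 25 | sed -n '1,2p;4,6p'; python3 -c "
from h import *
go(597.8,188,61,1.464)"
```

```text
time: 15.5
tool_pos: [597.9, 188.9, 69.6]
contact_force: [-0.7, 0.2, -0.4]
gripper_width: 55.8
grasp_force: 27.3
15.5 [597.9 188.9  69.6] shift [-0.  -0.9  8.6] turn [ 0.  0. -0.] w 55.8
```

```bash
echo '{"moves":[[50, 0, -0.8, 3, 0, 0, 0], [50, 0, -0.8, 6, 0, 0, 0], [50, 0, -0.8, 6, 0, 0, 0], [50, 0, -0.8, 6, 0, 0, 0]]}' | python3 inch.py 25 | sed -n '1,2p;4,6p';echo '{"moves":[[50, 0, 0, 1.5, 0, 0, 0], [50, 0, 0, 1.5, 0, 0, 0], [50, 0, 0, 1.5, 0, 0, 0]]}' | python3 inch.py 25 | sed -n '2p;4,6p';echo '{"moves":[[50, 0, 0, 1.5, 0, 0, 0], [50, 0, 0, 1.5, 0, 0, 0], [50, 0, 0, 1.5, 0, 0, 0]]}' | python3 inch.py 25 | sed -n '2p;4,6p'
```

```text
time: 15.9
tool_pos: [597.6, 188.2, 63.5]
contact_force: [-0.1, -0.4, -0.2]
gripper_width: 55.7
grasp_force: 27.3
tool_pos: [597.7, 188.2, 62.0]
contact_force: [-0.6, -0.8, -0.6]
gripper_width: 56.0
grasp_force: 27.3
tool_pos: [598.2, 188.1, 61.3]
contact_force: [-0.8, -0.7, 5.5]
gripper_width: 55.9
grasp_force: 27.8
```

The cup seated with 5.5 N at z 61.3. Release and retreat.

```bash
echo '{"moves":[[85, 0, 0, -1, 0, 0, 0], [85, 0, 0, -1, 0, 0, 0], [85, 0, 0, -1, 0, 0, 0], [85, 0, 0, -1, 0, 0, 0], [85, 0, 0, -40, 0, 0, 0], [85, 0, 0, -80, 0, 0, 0], [85, 0, 0, -110, 0, 0, 0], [85, 0, 0, -110, 0, 0, 0], [85, 0, 0, -110, 0, 0, 0]]}' | python3 inch.py 25 | sed -n '1,2p;4,5p'; python3 -c "
from h import *
go(488,-193,150,1.464-1.571)
i=env.snapshot('side')
h=cv2.cvtColor(i,cv2.COLOR_BGR2HSV);m=cv2.inRange(h,(0,0,120),(40,60,255))
for z in(3,49,65,84,103): print(z,pr('side',(598,188,z)).round(1))
for y in range(180,232,3):
    x=np.where(m[y,272:310])[0]; print(y,(int(x.min()+272),int(x.max()+272),len(x)) if len(x) else '-',end=' ')
"
```

```text
time: 17.4
tool_pos: [597.8, 188.2, 170.8]
contact_force: [-0.7, 0.6, -0.7]
gripper_width: 85.0
17.4 [597.8 188.2 170.8] shift [  68.5 -390.8   20.4] turn [ 1.000e-03 -0.000e+00  1.571e+00] w 85.0
3 [291.1 225.6]
49 [290.3 212.5]
65 [290.  207.8]
84 [289.6 202.2]
103 [289.3 196.4]
180 - 183 - 186 - 189 - 192 (288, 291, 4) 195 (280, 297, 15) 198 (279, 297, 19) 201 (281, 297, 17) 204 (282, 299, 18) 207 (281, 298, 18) 210 (282, 301, 19) 213 (283, 304, 22) 216 (278, 307, 23) 219 (275, 309, 20) 222 (272, 309, 30) 225 (272, 309, 30) 228 (272, 309, 18) 231 (272, 307, 11)
```

The stack's rim top sits at row 191, where three nested cups should put it, with its centre column at about 288.5. Next is the pull plate: turn 90° and move over it with a 40 mm opening.

```bash
echo '{"moves":[[85, 34, -195, 20, 0, 0, 0.6], [85, 34, -195, 20, 0, 0, 0.6], [85, 34, -195, 20, 0, 0, 0.6], [60, 34, -195, 20, 0, 0, 0.6], [40, 68, -390, 20, 0, 0, 1.571], [40, 68, -390, 20, 0, 0, 1.571], [40, 68, -390, 20, 0, 0, 1.571], [40, 68, -390, 20, 0, 0, 1.571], [40, 68, -390, 20, 0, 0, 1.571], [40, 68, -390, 20, 0, 0, 1.571], [40, 68, -390, 20, 0, 0, 1.571], [40, 68, -390, 20, 0, 0, 1.571]]}' | python3 inch.py 40 | sed -n '1,2p;4,6p'; python3 -c "
from h import *
go(490.3,-193.3,110,1.464-1.571);print(env.get_obs()['qpos'])"
```

```text
time: 18.65
tool_pos: [487.2, -192.1, 148.9]
contact_force: [0.0, -0.9, -0.3]
gripper_width: 39.8
grasp_force: 0.0
18.65 [ 487.2 -192.1  148.9] shift [-0.9  3.3 38.8] turn [-0.003  0.    -0.   ] w 39.8
[-0.48417409  0.35600732  0.96098145  1.91740291 -0.33532418  1.04282247
  0.5136733 ]
```

```bash
echo '{"moves":[[40, -1, 3, 20, 0, 0, 0], [40, -1, 3, 39, 0, 0, 0], [40, -1, 3, 39, 0, 0, 0], [40, -1, 3, 39, 0, 0, 0]]}' | python3 inch.py 40 >/dev/null;  echo '{"moves":[[40, -1, 3, 39, 0, 0, 0]]}' | python3 inch.py 40 | sed -n '2p;4,6p'; python3 -c "
from h import *
go(490.3,-193.3,40,1.464-1.571)"
```

```text
tool_pos: [499.0, -196.9, 76.5]
contact_force: [1.6, 0.9, 0.5]
gripper_width: 39.7
grasp_force: 0.0
19.15 [ 499.  -196.9   76.5] shift [ 2.7 -9.4 36.4] turn [0.011 0.001 0.001] w 39.7
```

I repeated a relative row by mistake, so it moved again; the tips are still well above the plate. Let it settle and correct.

```bash
echo '{"moves":[[40, 0, 0, 0, 0, 0, 0], [40, 0, 0, 0, 0, 0, 0], [40, 0, 0, 0, 0, 0, 0]]}' | python3 inch.py 40 | sed -n '2p;4,6p'; python3 -c "
from h import *
go(490.3,-193.3,30,1.464-1.571)"
```

```text
tool_pos: [495.3, -195.7, 74.1]
contact_force: [0.8, -0.7, 0.3]
gripper_width: 39.9
grasp_force: 0.0
19.45 [ 495.3 -195.7   74.1] shift [ 1.8 -5.3 44. ] turn [0.003 0.    0.   ] w 39.9
```

```bash
echo '{"moves":[[40, 1.8, -4.5, 0, 0, 0, 0], [40, 1.8, -4.5, 10, 0, 0, 0], [40, 1.8, -4.5, 22, 0, 0, 0], [40, 1.8, -4.5, 34, 0, 0, 0], [40, 1.8, -4.5, 44, 0, 0, 0], [40, 1.8, -4.5, 44, 0, 0, 0], [40, 1.8, -4.5, 44, 0, 0, 0]]}' | python3 inch.py 40 | sed -n '2p;4,6p'; python3 -c "
from h import *
go(490.3,-193.3,6,1.464-1.571)
print(pr('side',(490.3,-193.3,64)),tri(tc(648,312.5),sc(376,383.5)))"
```

```text
tool_pos: [489.7, -193.0, 28.0]
contact_force: [0.5, -0.3, -0.3]
gripper_width: 40.0
grasp_force: 0.0
20.15 [ 489.7 -193.    28. ] shift [-0.3  0.6 22. ] turn [-0.001  0.    -0.   ] w 40.0
[328.38628182 290.44343195] (array([ 490.51632944, -193.09553566,   63.50017295]), np.float64(0.9389753486744948))
```

```bash
echo '{"moves":[[40, 0, 0.5, 7, 0, 0, 0], [40, 0, 0.5, 14, 0, 0, 0], [40, 0, 0.5, 20, 0, 0, 0], [40, 0, 0.5, 20, 0, 0, 0], [4, 0, 0.5, 20, 0, 0, 0], [4, 0, 0.5, 20, 0, 0, 0], [4, 0, 0.5, 20, 0, 0, 0], [4, 0, 0.5, 20, 0, 0, 0], [4, 0, 0.5, 20, 0, 0, 0], [4, 0, 0.5, 20, 0, 0, 0]]}' | python3 inch.py 60 | sed -n '2p;4,6p'
```

```text
tool_pos: [490.4, -192.9, 8.7]
contact_force: [-2.1, 1.3, 4.3]
gripper_width: 9.1
grasp_force: 59.9
```

The plate is gripped at a 9 mm opening with 60 N. Pull it out 38 mm along the tool's -y, which is the clamp's -x.

```bash
echo '{"moves":[[4, 0, -5, 0, 0, 0, 0], [4, 0, -12, 0, 0, 0, 0], [4, 0, -20, 0, 0, 0, 0], [4, 0, -28, 0, 0, 0, 0], [4, 0, -34, 0, 0, 0, 0], [4, 0, -38, 0, 0, 0, 0], [4, 0, -38, 0, 0, 0, 0], [4, 0, -38, 0, 0, 0, 0], [4, 0, -38, 0, 0, 0, 0], [4, 0, -38, 0, 0, 0, 0]]}' | python3 inch.py 60 | sed -n '1,2p;4,6p'; python3 -c "
from h import *
p=env.get_obs()['tool_pos'];u=np.array([-np.cos(.107),np.sin(.107)]);print('travel',(p[:2]-[490.4,-192.9])@u)
a=cv2.imread('pics/side0.png');b=env.snapshot('side');t=env.snapshot('top')
cv2.imwrite('pics/se.png',b);cv2.imwrite('pics/te.png',t)
print('pointers now',pr('side',(0,0,0)) is None)
# pointer area: dark pixels along the base's near edge, before and after
def w(P): return pr('side',P)
O=np.array([617.0,-208.3]);ex=np.array([np.cos(.107),-np.sin(.107)]);ey=np.array([np.sin(.107),np.cos(.107)])
for nm,i in(('before',a),('after',b)):
    g=cv2.cvtColor(i,cv2.COLOR_BGR2GRAY).astype(np.float32)
    for y in(-34,-37,-40,-43,-46,-49):
        X=np.arange(-50,40,2.);pts=np.float32([w((*(O+x*ex+y*ey),16)) for x in X])[None]
        v=cv2.remap(g,pts[...,0],pts[...,1],cv2.INTER_LINEAR)[0];print(nm,y,v.astype(int).tolist())
"
```

```text
time: 22.15
tool_pos: [454.8, -188.9, 8.8]
contact_force: [5.7, -1.1, -3.0]
gripper_width: 9.2
grasp_force: 58.7
travel 35.8356104354586
pointers now False
before -34 [131, 135, 124, 120, 123, 136, 141, 132, 133, 149, 145, 136, 132, 136, 127, 120, 119, 119, 121, 128, 141, 140, 132, 129, 141, 142, 133, 121, 120, 111, 96, 83, 81, 83, 87, 84, 85, 86, 82, 97, 108, 117, 120, 121, 121]
before -37 [122, 121, 120, 120, 120, 122, 125, 120, 121, 122, 125, 121, 121, 120, 119, 119, 120, 121, 121, 119, 120, 122, 121, 119, 118, 121, 122, 121, 117, 109, 98, 93, 88, 83, 77, 76, 82, 89, 101, 112, 119, 123, 122, 121, 120]
before -40 [120, 119, 120, 121, 120, 120, 121, 122, 120, 119, 119, 120, 120, 118, 113, 113, 118, 120, 121, 121, 121, 121, 121, 119, 120, 124, 123, 121, 119, 114, 112, 109, 102, 85, 67, 66, 95, 108, 116, 121, 120, 122, 122, 118, 119]
before -43 [125, 125, 124, 124, 123, 124, 123, 123, 124, 123, 121, 121, 124, 118, 101, 101, 114, 122, 123, 122, 123, 124, 122, 124, 137, 132, 124, 120, 124, 123, 121, 119, 105, 81, 59, 71, 98, 116, 121, 119, 120, 122, 121, 120, 119]
before -46 [147, 141, 
[... 1134 characters left out ...]
65]
after -43 [125, 125, 125, 126, 125, 124, 126, 125, 125, 127, 126, 125, 127, 122, 98, 71, 57, 82, 119, 150, 163, 165, 165, 165, 164, 165, 164, 163, 164, 165, 165, 165, 165, 165, 164, 164, 164, 164, 164, 164, 165, 165, 164, 164, 165]
after -46 [130, 126, 126, 128, 129, 132, 132, 134, 141, 141, 133, 129, 127, 111, 80, 48, 63, 89, 122, 152, 163, 165, 165, 164, 165, 165, 164, 165, 166, 165, 165, 165, 165, 164, 164, 164, 165, 164, 164, 164, 164, 165, 165, 165, 165]
after -49 [146, 141, 149, 151, 147, 152, 157, 157, 161, 160, 142, 130, 122, 107, 75, 75, 90, 116, 147, 159, 164, 165, 165, 165, 164, 164, 164, 165, 165, 165, 163, 163, 164, 164, 164, 164, 164, 164, 163, 163, 164, 165, 165, 164, 164]
```

The pointer was at index 34.3 and is now at about 16, with the long line at 14.5. It still has about 2 mm to go, which matches the TCP travel of 35.8 mm. Pull 2 mm more and hold.

```bash
echo '{"moves":[[4, 0, -1, 0, 0, 0, 0], [4, 0, -2, 0, 0, 0, 0], [4, 0, -2, 0, 0, 0, 0], [4, 0, -2, 0, 0, 0, 0], [4, 0, -2, 0, 0, 0, 0], [4, 0, -2, 0, 0, 0, 0], [4, 0, -2, 0, 0, 0, 0], [4, 0, -2, 0, 0, 0, 0], [4, 0, -2, 0, 0, 0, 0], [4, 0, -2, 0, 0, 0, 0], [4, 0, -2, 0, 0, 0, 0], [4, 0, -2, 0, 0, 0, 0]]}' | python3 inch.py 60 | sed -n '1,2p;4,6p'; python3 -c "
from h import *
p=env.get_obs()['tool_pos'];u=np.array([-np.cos(.107),np.sin(.107)]);print('travel',(p[:2]-[490.4,-192.9])@u)
b=env.snapshot('side')
O=np.array([617.0,-208.3]);ex=np.array([np.cos(.107),-np.sin(.107)]);ey=np.array([np.sin(.107),np.cos(.107)])
g=cv2.cvtColor(b,cv2.COLOR_BGR2GRAY).astype(np.float32)
for y in(-37,-40,-43,-46):
    pts=np.float32([pr('side',(*(O+x*ex+y*ey),16)) for x in np.arange(-50,10,2.)])[None]
    print(y,cv2.remap(g,pts[...,0],pts[...,1],cv2.INTER_LINEAR)[0].astype(int).tolist())
m=cv2.inRange(cv2.cvtColor(b,cv2.COLOR_BGR2HSV),(0,0,120),(40,60,255))
for y in range(186,216,3):
    x=np.where(m[y,272:310])[0]; print(y,(int(x.min()+272),int(x.max()+272)) if len(x) else '-',end=' ')
"
```

```text
time: 23.45
tool_pos: [452.9, -188.7, 8.8]
contact_force: [7.3, -0.8, -3.3]
gripper_width: 9.1
grasp_force: 58.7
travel 37.70919621013004
-37 [124, 125, 126, 125, 124, 123, 124, 124, 125, 126, 121, 109, 101, 96, 89, 78, 84, 99, 114, 134, 150, 161, 164, 164, 165, 165, 164, 165, 164, 163]
-40 [126, 126, 126, 124, 125, 126, 126, 125, 124, 124, 121, 120, 119, 112, 88, 66, 77, 110, 143, 159, 164, 165, 165, 166, 166, 165, 165, 165, 164, 164]
-43 [125, 127, 125, 125, 126, 126, 128, 128, 128, 127, 126, 125, 123, 117, 89, 67, 77, 120, 149, 162, 165, 165, 166, 165, 165, 165, 165, 164, 164, 164]
-46 [131, 134, 132, 132, 129, 132, 132, 133, 140, 136, 128, 124, 124, 112, 83, 52, 88, 125, 154, 163, 165, 165, 166, 165, 165, 164, 163, 164, 165, 166]
186 - 189 - 192 - 195 (280, 289) 198 (279, 290) 201 (281, 290) 204 (281, 290) 207 (281, 290) 210 (281, 290) 213 (282, 290)
```

The pointers are within about 1 mm of the line, and the force of 7.3 N matches the springs. One last numeric check that the stack is unharmed, because its right side looks dark in the side view.

```bash
python3 -c "
from h import *
t=cv2.resize(env.snapshot('top')[190:305,200:460],None,fx=3,fy=3,interpolation=cv2.INTER_CUBIC)
print('expect',(pr('top',(598,188,103))-[200,190])*3)
print(cv2.HoughCircles(cv2.cvtColor(t[:,:260],cv2.COLOR_BGR2GRAY),cv2.HOUGH_GRADIENT_ALT,1.5,60,param1=150,param2=.6,minRadius=32,maxRadius=48))
b=env.snapshot('side')
for y in (198,204): print(b[y,276:304].mean(1).astype(int).tolist())"
```

```text
expect [121.18934428 154.24673646]
[[[123.       159.        40.580505]]]
[75, 74, 77, 138, 149, 130, 141, 152, 151, 151, 149, 140, 134, 137, 117, 72, 67, 68, 68, 68, 70, 72, 71, 73, 71, 69, 70, 69]
[61, 61, 62, 90, 116, 118, 121, 122, 123, 129, 129, 130, 131, 130, 123, 95, 62, 69, 68, 70, 68, 68, 70, 73, 73, 76, 74, 80]
```

The top view shows the stack in place, and the dark part in the side view is only the arm in front of it. Handing in.

```bash
python3 -c "
from h import *
print(env.hand_in())"
```

```text
the job is handed in; nothing more can be done
None
```

I've handed the job in: the three cups are nested upright in the tray and released, and the gripper holds the jaw within about 1.5 mm of the long line against about 7 N of spring force; no verdict came back.

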